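# Shut the tea box with its tuck-under flap

## Task

Shut the wooden tea box. With the flap still standing open, push the packet of tea that sticks out of the box's open end all the way in until the end wall stops it; then fold the sprung flap over flat, slide it forward so that its free edge is tucked fully beneath the brass lip, and let go, so that the lip alone keeps it shut. Only push with the fingertips: the packet stays down on the floor of the box and is never lifted or taken out, and the other things on the worktop are left where they stand.

Things in the scene. Friction and masses are not known exactly. Their poses are not given: they have to be found in the camera images.
- case: Dark wooden tea box fixed to the worktop, open on top and at its robot-side end (x = -55 mm). 110 x 110 mm, walls 44 mm high, floor 6 mm. Origin: centre of underside; x runs from the open end into the box, z up. Walls: y = 33 to 55 (hinge on top), y = -37 to -55 (brass lip on top), end wall inner face x = 49. The packet's channel is 70 wide, centred on y = -2.
- lip (a point): Middle of the lip's inner lower edge, at (0, -37, 53) mm in the box's frame. The fixed brass lip is 100 mm long along the box's x, 4 mm thick, top 57 mm above the worktop, and overhangs a slot 14 mm deep towards -y (upstand face at y = -51). The slot is 9 mm high; the shut flap enters with 3 mm spare above and 1 mm below.
- flap_hinge (a joint): Angle of the plywood flap, rad: 0 = folded over flat and shut (a stop), pi/2 = standing upright, more = leaning outward to the box's +y (up to 2.4). A weak spring holds it open at about 1.75 to 2.1 and throws it open again if it is let go untucked; pressing it flat takes about 2 N at 40 mm from the hinge.
- flap_slide (a joint): Flap's slide in its own plane away from the hinge on slotted pins, m: 0 = drawn back (as at the start), 0.016 = fully forward (a stop). Takes about 2 N; stays where left. Drawn back and flat, its free edge lies 4 mm short of the lip; slid forward while flat, the edge goes up to 12 mm under the lip. Slid forward before being flat, it would land on top of the lip.
- hinge_axis (a point): Middle of the flap's hinge axis: parallel to the box's x, at (0, 45, 47.5) mm in the box's frame, on top of the +y wall.
- rib (a point): Middle of the top of the flap's thumb rib, 60 mm long (parallel to the hinge), 6 mm thick, 9 mm high, on the outer face (up when shut), for pushing the flap forward; its middle is 59 mm from the hinge axis when drawn back. Plywood flap: 88 mm wide along the hinge, 5 mm thick, hinge axis in its mid-plane; shut, its upper face is 50 mm above the worktop, the rib's top 59 mm.
- flap_edge (a point): Middle of the flap's free edge, half-way through its thickness, 78 mm from the hinge axis when drawn back.
- packet_mid (a point): Centre of the loose cardboard tea packet, a stiff box 108 x 64 x 32 mm high, 105 to 210 g, lying on the tea box's floor, length along the box's x, sticking out of the open end. Home against the end wall its centre is at x = -5 mm in the box's frame, 4 mm still standing out of the open end.
- jar: Loose glass jar with steel cap, 60 mm across, 75 mm high, near the lip side of the tea box; origin under its centre. Not to be disturbed.
- ramekin: Loose low white bowl, 76 mm across, 36 mm high, near the tea box on the robot's side; origin under its centre. Not to be disturbed.
- mug: Loose blue mug, 80 mm across, 90 mm high, near the far left corner of the tea box; origin under its centre. Not to be disturbed.
- mill: Loose black pepper mill, 58 mm across, 200 mm high, at the left; origin under its centre. Not to be disturbed.
- oil: Loose amber oil bottle, 64 mm across, 220 mm high, at the right; origin under its centre. Not to be disturbed.
- spoon: Loose wooden spoon lying to the right of the tea box, nearer the robot; origin on its underside. Not to be disturbed.
Things that resemble listed ones, but are neither listed nor needed, are in the scene too. There is more than one size of the case; the job needs the larger. What is shaped like the part that bears packet_mid but turquoise is not meant.

How it is judged (in metres and radians):
On the way, in this order (a step that is already met when the one before it is completed fails the run):
1. the packet is fully home while the flap still stands open (x of packet_mid in the frame of case above -0.009 m and value of joint flap_hinge above 0.8 rad), for 0.1 s.
2. the flap is flat with its edge beneath the lip (value of joint flap_hinge below 0.07 rad and value of joint flap_slide above 0.01 m), for 0.2 s.
At the end, for the whole second after the job is handed in: The flap lies flat (hinge under 0.07 rad) with its edge at least 6 mm beneath the lip (slid forward more than 10 mm of its 16), the packet is within 4 mm of fully home and lies on the box's floor, and the robot has let go (all of step 2 and x of packet_mid in the frame of case above -0.009 m and z of packet_mid in the frame of case below 0.026 m); the robot touches nothing.
It fails at once if the packet is lifted off the box's floor, tipped up or pulled farther out (z of packet_mid in the frame of case above 0.034 m or angle between packet_mid's own z axis and vertical above 0.25 rad or x of packet_mid in the frame of case below -0.062 m).
It fails at once if a bystander is shifted by more than 30 mm (distance of any of jar, ramekin, mug, mill, oil, spoon from where it was at the start of the episode above 0.03 m).
It also fails if it takes over 51 s, if anything falls off the work surface, if the arm or the gripper's body presses on something with over 40 N, if the wrist force passes 120 N, or if a joint passes its speed limit or range.

## Robot

A 7-joint arm with a two-finger parallel gripper is mounted at the origin on the work surface. World frame = base frame: x ahead of the robot, y to its left, z up, the work surface at z = 0. Lengths are in mm, angles in rad, forces in N, time in s.
With the tool pointing down it reaches from about 425 to 925 mm from the base axis. Payload 6.8 kg.
Tool frame: the origin (TCP) lies at the very end of the fingers, on their centre line; the grasp point (between the pads) lies 19 mm behind it (pinch_z is the distance from the TCP to the grasp point, in mm); z points along the fingers, x is the direction in which the jaws open and shut, and the axes are right-handed (so a half turn about z gives the same grasp; the last joint's range is limited). The gripper opens to 88 mm and grips with 3 to 60 N. Pads are 20 mm wide; open, the fingers measure 115 mm over their backs; the gripper's body (75 mm by 178 mm) begins 61 mm behind the grasp point.
Start: joints at [1.048, 0.477, 0.022, 1.555, -0.011, 1.109, -0.083], TCP at [272.041, -617.772, 195.964] pointing down, gripper open.
Joint ranges: [-2.96, 2.96], [-0.34, 2.1], [-1.41, 1.46], [0.24, 2.44], [-1.37, 4.51], [0.17, 1.92], [-2.96, 2.96]. Speed limits (rad/s): [2.39, 2.39, 3.14, 3.14, 3.14, 3.14, 3.14].

## Interface

Orientations are given as a unit quaternion [w, x, y, z].
In Python, from cell import * gives the robot as it stands. The module is installed in compiled form; this text tells all that it offers.
- The arm moves only by the tool jog_arm, never from a script. Its argument "deltas" is a list of rows, each an object of numbers: "x", "y", "z": the shift along the tool's x, y, z in units of 50 mm (1.0 is 50 mm); "rx", "ry", "rz": the turn, a rotation vector about the tool's x, y, z in units of 8 degrees (1.0 is 8 degrees); "jaw": the closure, from 0 (fully open) to 1 (shut). A call has 1 to 20 rows; each row is the pose to reach, as a shift and turn from the pose measured when the call began, along the tool's axes at that moment; what a row does not reach only later rows make up. A row lasts 1/10 s, in which the tool goes at most 50 mm and 8.59 degrees, less where a joint would pass 70% of its speed; a pose out of reach is approached as far as the arm can. A call with a gripper value outside its range is refused whole. The fingers move at their own pace and stop on an object; the grip force is fixed at half the most. Time passes only in rows, so rows that repeat a pose let the fingers close. It gives the time, the measured TCP pose, the force and the opening at its end, in the units of the state.
- sense(): the state, without advancing time (a new reading comes with each control period).
- capture(name): name is "side" or "top"; returns a dict with "image" (384x512x3 uint8, blue, green, red), "fx", "fy", "cx", "cy" (pixels), "origin" and "attitude" of the camera in the world. Camera axes: x right, y up, looking along -z (the intrinsics and any distortion apply to the point x, -y, -z); pixel columns grow to the right and rows downward; lengths in mm; the calibration is good to about 2 mm. A picture is of the moment at which its call begins. There is no depth.
- hand_in(): hands the job in, once; it reports no verdict.
The state is a dict: "time": time; "q": joint angles; "qd": joint speeds; "joint_torque": joint torques, N m; "tool_pos": TCP position; "orientation": TCP orientation; "contact_force": force on the tool from outside, world axes, zero at the start; "moment": the same for the moment, N m; "opening": finger opening in mm.
Only numpy, scipy, OpenCV 4.12 (cv2) and the standard library are available. Lean on these libraries where they do the work, as an engineer would, in place of code of your own. Each camera call takes 0.05 s, during which the arm holds its last target.

## Working session

There is one attempt and no reset: what is moved stays moved. The work goes in short steps, Python scripts to look and compute and a tool call to move; the robot and the scene stay as the last step left them, time stands still between calls to the robot, and variables do not carry over. Pictures are saved under pics/ and viewed, and the job is handed in when it is done.

Besides the shell and the picture viewer there is one more tool, called after "Request:" by a JSON object that holds its "fn" and its "kwargs". jog_arm: Moves the arm, as the interface text tells. Its arguments: {"type":"object","properties":{"deltas":{"type":"array"}},"required":["deltas"]}

```bash
mkdir -p pics; python3 - <<'E'
from cell import *
import cv2
s=sense();print(s)
for n in("side","top"):
    c=capture(n);cv2.imwrite(f"pics/{n}0.png",c["image"]);print({k:v for k,v in c.items() if k!="image"})
E
```

```text
{'time': 0.0, 'q': array([ 1.04789966,  0.47781954,  0.02233174,  1.55640202, -0.01150288,
        1.10929879, -0.08307698]), 'qd': array([-2.29145424e-04, -3.72690409e-04, -5.25915919e-04,  2.39901377e-04,
        1.22085256e-03, -2.62438059e-03,  4.19187993e-05]), 'joint_torque': array([-1.14384417e-03, -5.82850778e+01,  1.53398305e+00, -2.72609442e+01,
       -5.44732099e-02,  1.70686160e-02,  2.07324451e-04]), 'tool_pos': array([ 271.76304088, -617.18595474,  194.98945081]), 'orientation': array([-4.36929176e-04,  8.37570694e-01, -5.46328219e-01, -7.86634594e-04]), 'contact_force': array([0.18406839, 0.18548957, 0.66890204]), 'moment': array([ 0.0162713 , -0.01166401,  0.0116202 ]), 'opening': 87.52572647593873}
{'fx': 483.33572404895665, 'fy': 483.33572404895665, 'cx': 264.464925296957, 'cy': 193.63983128090265, 'origin': array([-116.22361349,  895.35442765,  888.05773916]), 'attitude': array([-0.28278371, -0.14525474,  0.43602175,  0.84191417])}
{'fx': 499.9887146089344, 'fy': 499.9887146089344, 'cx': 254.7597194243238, 'cy': 181.41407019304623, 'origin': array([ 356.75789298,  -12.6268883 , 1827.81031486]), 'attitude': array([ 0.7136676 ,  0.04714797, -0.04485932, -0.69745485])}
```

View pics/side0.png

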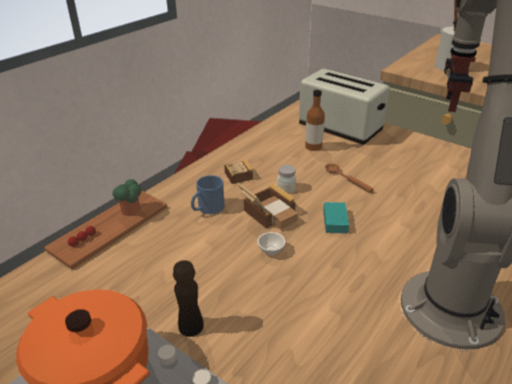

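View pics/top0.png

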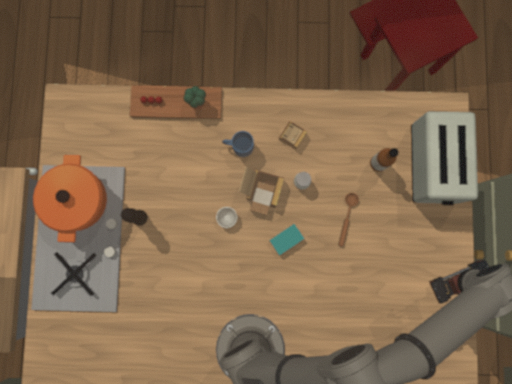

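The side view shows the larger box at (270,208), a smaller one at (238,172), and a turquoise decoy at (336,217). In the top view they are at (266,190), (292,135) and (287,240). The larger box, with the cream packet sticking out, fits the description. I'll confirm it in an enlarged crop.

```bash
python3 - <<'E'
import cv2,numpy as np
a=cv2.imread("pics/top0.png")[155:235,215:315];b=cv2.imread("pics/side0.png")[160:250,220:320]
f=lambda i:cv2.resize(i,(i.shape[1]*4*9//9,i.shape[0]*4),interpolation=cv2.INTER_CUBIC)
a=cv2.resize(a,(400,320),interpolation=cv2.INTER_CUBIC);b=cv2.resize(b,(400,360),interpolation=cv2.INTER_CUBIC)
c=np.zeros((360,800,3),np.uint8);c[:320,:400]=a;c[:,400:]=b
cv2.imwrite("pics/crop0.png",c)
E
```

```text
(no output)
```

View pics/crop0.png

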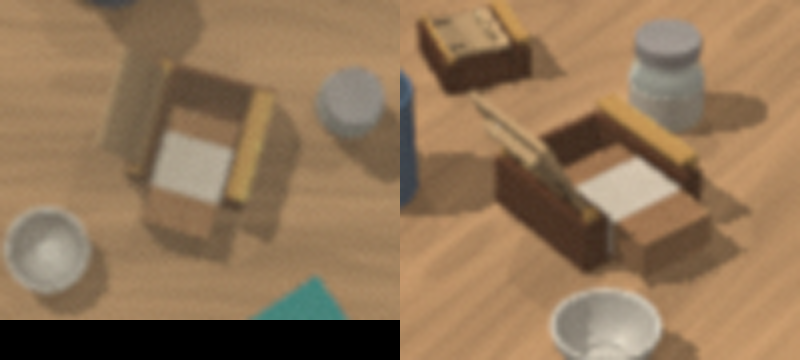

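The crop confirms it. The larger box has a standing flap (left in the top crop), a brass lip on the right, and a brown packet with a white label sticking out of its lower, robot-side end. Next I'll measure the lip, the label and the bystanders.

```bash
cat > h.py <<'E'
import numpy as np,cv2
from scipy.spatial.transform import Rotation as R
from cell import *
def rot(q): return R.from_quat([q[1],q[2],q[3],q[0]])
def ray(c,u,v):
    d=np.array([(u-c["cx"])/c["fx"],-(v-c["cy"])/c["fy"],-1]); return c["origin"],rot(c["attitude"]).apply(d)
def onz(c,u,v,z):
    o,d=ray(c,u,v); return o+d*(z-o[2])/d[2]
def proj(c,p):
    l=rot(c["attitude"]).inv().apply(np.asarray(p,float)-c["origin"]); return (c["cx"]-c["fx"]*l[...,0]/l[...,2], c["cy"]+c["fy"]*l[...,1]/l[...,2])
def tri(cs,uvs):
    A=np.zeros((3,3));b=np.zeros(3)
    for c,(u,v) in zip(cs,uvs):
        o,d=ray(c,u,v);d=d/np.linalg.norm(d);M=np.eye(3)-np.outer(d,d);A+=M;b+=M@o
    p=np.linalg.solve(A,b); return p
E
python3 - <<'E'
from h import *
C={n:capture(n) for n in("top","side")}
for n,(r0,r1,c0,c1) in {"top":(155,235,215,315),"side":(175,240,232,312)}.items():
    im=C[n]["image"]; hsv=cv2.cvtColor(im,cv2.COLOR_BGR2HSV)
    print(n, im[180,279] if n=="top" else im[195,282], [hsv[v,u].tolist() for u,v in ([(279,185),(277,192),(263,196),(290,200),(262,208),(270,175)] if n=="top" else [(282,193),(277,208),(286,195),(230,230),(290,214)])])
    sub=hsv[r0:r1,c0:c1]
    for nm,lo,hi in (("lip",(10,135,140),(28,255,255)),("label",(0,0,130),(30,60,255))):
        m=cv2.inRange(sub,lo,hi)
        k,l,st,ce=cv2.connectedComponentsWithStats(m)
        for i in range(1,k):
            if st[i,4]>25:
                mm=(l==i).astype(np.uint8);cn=cv2.findContours(mm,cv2.RETR_EXTERNAL,cv2.CHAIN_APPROX_NONE)[0][0]
                b=cv2.boxPoints(cv2.minAreaRect(cn))+[c0,r0]
                print(n,nm,st[i],(ce[i]+[c0,r0]).round(1),b.round(1).tolist())
E
```

```text
top [ 87 135 168] [[18, 128, 173], [18, 128, 173], [19, 45, 176], [16, 108, 163], [14, 116, 141], [15, 108, 102]]
top label [ 79  17  17  14 175] [302.6 178.5] [[293.0, 181.6], [298.4, 169.2], [312.5, 175.2], [307.2, 187.6]]
top label [ 38  33  20  17 238] [262.6 196.3] [[252.2, 200.3], [255.8, 187.5], [273.0, 192.4], [269.4, 205.2]]
top label [  1  52  22  21 315] [226.5 217.8] [[212.8, 212.6], [230.8, 203.6], [240.0, 222.0], [222.0, 231.0]]
side [ 69 120 158] [[17, 143, 194], [18, 45, 208], [17, 146, 194], [15, 114, 184], [13, 124, 160]]
side lip [ 38   9  23  17 110] [281.  192.1] [[268.9, 186.6], [271.4, 182.9], [293.1, 197.4], [290.6, 201.1]]
side label [ 46   0  18  16 113] [283.5 181.2] [[277.0, 189.4], [278.1, 174.9], [295.4, 176.1], [294.4, 190.7]]
side label [ 33  25  24  16 211] [276.1 206.8] [[264.2, 206.4], [282.9, 196.4], [288.4, 206.8], [269.7, 216.8]]
side label [ 26  57  27   8 156] [271.  236.3] [[258.0, 232.0], [284.0, 232.0], [284.0, 239.0], [258.0, 239.0]]
```

```bash
python3 - <<'E'
from h import *
C={n:capture(n) for n in("top","side")}
hsv=cv2.cvtColor(C["top"]["image"],cv2.COLOR_BGR2HSV)[165:220,265:295]
m=cv2.inRange(hsv,(15,118,150),(22,200,255))
k,l,st,ce=cv2.connectedComponentsWithStats(m)
i=1+np.argmax(st[1:,4]);mm=(l==i).astype(np.uint8);cn=cv2.findContours(mm,cv2.RETR_EXTERNAL,cv2.CHAIN_APPROX_NONE)[0][0]
b=cv2.boxPoints(cv2.minAreaRect(cn))+[265,165];ct=ce[i]+[265,165];print("lip top",st[i],ct,b.round(1).tolist())
P=[onz(C["top"],u,v,57)[:2] for u,v in b];print(np.round(P))
print("lip onz top/side",onz(C["top"],*ct,57),onz(C["side"],281,192.1,57))
print("lip tri",tri([C["top"],C["side"]],[ct,(281,192.1)]))
print("label tri",tri([C["top"],C["side"]],[(262.6,196.3),(276.1,206.8)]))
print("label z38",onz(C["top"],262.6,196.3,38),onz(C["side"],276.1,206.8,38))
L=[onz(C["top"],u,v,38)[:2] for u,v in [[252.2, 200.3], [255.8, 187.5], [273.0, 192.4], [269.4, 205.2]]];print(np.round(L))
d=(L[1]-L[0])+(L[2]-L[3]);print("label ang",np.degrees(np.arctan2(d[1],d[0])))
# PCA lip angle
ys,xs=np.nonzero(mm);p=np.array([onz(C["top"],u+265,v+165,57)[:2] for u,v in zip(xs,ys)]);w,V=np.linalg.eigh(np.cov(p.T));v=V[:,1]*np.sign(V[0,1]);print("lip ang",np.degrees(np.arctan2(v[1],v[0])),np.sqrt(12*w))
im=np.hstack([cv2.resize(C["top"]["image"][155:235,215:295],(400,400),interpolation=cv2.INTER_NEAREST),cv2.resize(C["side"]["image"][165:245,225:305],(400,400),interpolation=cv2.INTER_NEAREST)])
cv2.imwrite("pics/crop1.png",im)
E
```

```text
lip top [  7  13  11  27 122] [277.18032787 191.        ] [[271.4, 203.2], [278.8, 177.1], [283.2, 178.3], [275.7, 204.5]]
[[ 512.  -65.]
 [ 606.  -90.]
 [ 602. -106.]
 [ 508.  -80.]]
lip onz top/side [555.95783634 -84.8481023   57.        ] [555.96575904 -79.13182707  57.        ]
lip tri [557.66782638 -84.22484141  53.21259639]
label tri [538.77880801 -32.94521541  37.25587474]
label z38 [537.7230557  -33.53866658  38.        ] [539.24661063 -31.62994773  38.        ]
[[522.   4.]
 [569.  -8.]
 [553. -71.]
 [506. -59.]]
label ang -14.425396278350524
lip ang -14.523329705964255 [15.96012781 97.31706068]
```

View pics/crop1.png

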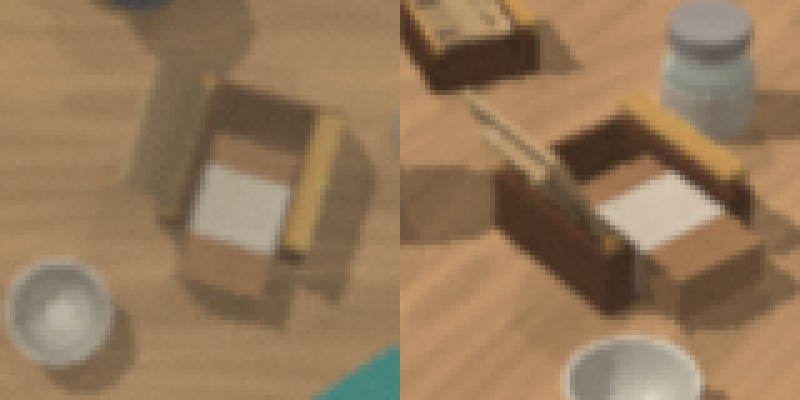

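```bash
cat >> h.py <<'E'
TH=np.radians(-14.5);ORG=np.array([567.5,-39.5,0])
RB=R.from_euler('z',TH)
def b2w(p): return RB.apply(np.asarray(p,float))+ORG
def w2b(p): return RB.inv().apply(np.asarray(p,float)-ORG)
# tool down with x along box x
QT=R.from_matrix(np.column_stack([RB.apply([1,0,0]),RB.apply([0,-1,0]),[0,0,-1]]))
def jog(pb,Rt=QT,s=None):
    s=s or sense();Rc=rot(s["orientation"]);
    d=Rc.inv().apply(b2w(pb)-s["tool_pos"])/50; r=np.degrees((Rc.inv()*Rt).as_rotvec())/8
    return d.round(3),r.round(3)
def st():
    s=sense();print("t",round(s["time"],2),"box",w2b(s["tool_pos"]).round(1),"world",s["tool_pos"].round(1),"F box",RB.inv().apply(s["contact_force"]).round(2),"open",round(s["opening"],1));return s
E
python3 - <<'E'
from h import *
c=capture("top")
for n,u,v,z in(("oil base-ish",380,163,110),("oil cap",391,153,220),("jar",302.6,178.5,75),("ramekin",226.5,217.8,36),("mug",242,144,90),("mill",128,215,200),("flap edge",248,176,115),("flap edge far",254,170,115)):
    p=onz(c,u,v,z);print(n,p.round(),w2b(p).round())
st();print(jog([-125,-1,150]));print(b2w([-125,-1,150]))
# reprojection
for n in("top","side"):
    c=capture(n);im=cv2.resize(c["image"],None,fx=5,fy=5,interpolation=cv2.INTER_CUBIC)
    def D(pts,col):
        u,v=proj(c,b2w(np.array(pts,float)));pp=np.stack([(u+.5)*5,(v+.5)*5],1).astype(int)
        cv2.polylines(im,[pp],False,col,1)
    D([[-55,-55,44],[55,-55,44],[55,55,44],[-55,55,44]],(0,0,255))
    D([[-50,-37,57],[50,-37,57],[50,-55,57],[-50,-55,57],[-50,-37,57]],(0,255,0))
    x=-84
    D([[x,-34,38],[x+108,-34,38],[x+108,30,38],[x,30,38],[x,-34,38],[x,-34,6],[x,30,6]],(255,0,0))
    for a,col in((1.75,(255,255,0)),(2.1,(255,0,255))):
        f=lambda X:[X,45-78*np.cos(a),47.5+78*np.sin(a)]
        D([[-44,45,47.5],f(-44),f(44),[44,45,47.5]],col)
    u,v=[int(t*5) for t in proj(c,ORG)]
    cv2.imwrite(f"pics/re_{n}.png",im[v-300:v+200,u-350:u+350])
E
```

```text
oil base-ish [ 656. -439.  110.] [ 186. -364.  110.]
oil cap [ 671. -448.  220.] [ 202. -369.  220.]
jar [ 600. -173.   75.] [  65. -121.   75.]
ramekin [458.  94.  36.] [-140.  102.   36.]
mug [717.  44.  90.] [124. 118.  90.]
mill [450. 405. 200.] [-225.  401.  200.]
flap edge [599.  19. 115.] [ 16.  65. 115.]
flap edge far [621.  -1. 115.] [ 42.  51. 115.]
t 0.35 box [-141.3 -633.7  195.7] world [ 272.  -617.6  195.7] F box [-0.15  0.25  0.06] open 87.4
(array([-9.732, -8.093,  0.919]), array([-1.000e-03,  3.000e-03, -6.467e+00]))
[446.23116495  -9.17064713 150.        ]
```

View pics/re_top.png

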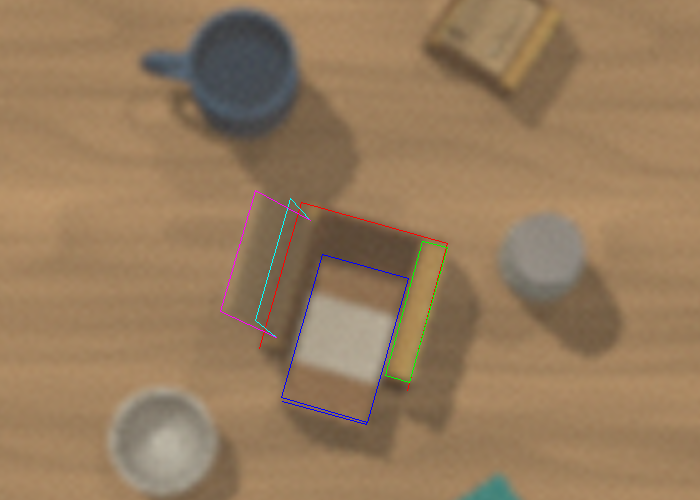

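View pics/re_side.png

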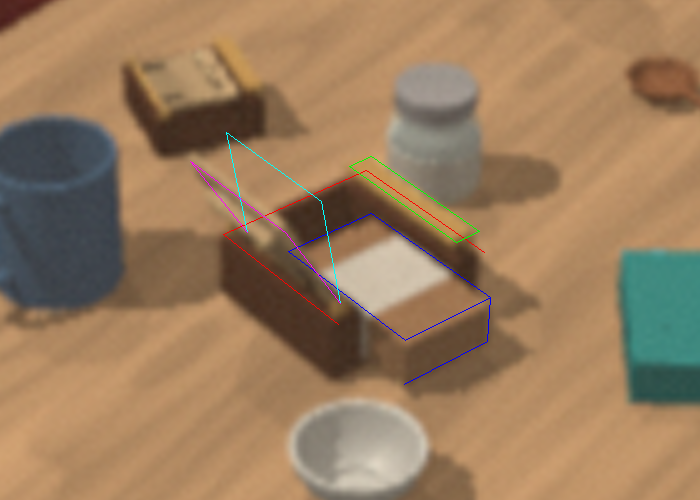

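The top overlay matches to about 3 mm, and the side overlay suggests the box sits about 2 mm further towards +y. The flap leans out at about 2.1 rad. I'll move to the pre-push pose in front of the packet with the fingers shut.

Request:
{"fn": "jog_arm", "kwargs": {"deltas": [{"x": -9.73, "y": -8.09, "z": 0.92, "rz": -6.47, "jaw": 1}, {"x": -9.73, "y": -8.09, "z": 0.92, "rz": -6.47, "jaw": 1}, {"x": -9.73, "y": -8.09, "z": 0.92, "rz": -6.47, "jaw": 1}, {"x": -9.73, "y": -8.09, "z": 0.92, "rz": -6.47, "jaw": 1}, {"x": -9.73, "y": -8.09, "z": 0.92, "rz": -6.47, "jaw": 1}, {"x": -9.73, "y": -8.09, "z": 0.92, "rz": -6.47, "jaw": 1}, {"x": -9.73, "y": -8.09, "z": 0.92, "rz": -6.47, "jaw": 1}, {"x": -9.73, "y": -8.09, "z": 0.92, "rz": -6.47, "jaw": 1}, {"x": -9.73, "y": -8.09, "z": 0.92, "rz": -6.47, "jaw": 1}, {"x": -9.73, "y": -8.09, "z": 0.92, "rz": -6.47, "jaw": 1}, {"x": -9.73, "y": -8.09, "z": 0.92, "rz": -6.47, "jaw": 1}, {"x": -9.73, "y": -8.09, "z": 0.92, "rz": -6.47, "jaw": 1}, {"x": -9.73, "y": -8.09, "z": 0.92, "rz": -6.47, "jaw": 1}, {"x": -9.73, "y": -8.09, "z": 0.92, "rz": -6.47, "jaw": 1}, {"x": -9.73, "y": -8.09, "z": 0.92, "rz": -6.47, "jaw": 1}, {"x": -9.73, "y": -8.09, "z": 0.92, "rz": -6.47, "jaw": 1}, {"x": -9.73, "y": -8.09, "z": 0.92, "rz": -6.47, "jaw": 1}]}}

```text
invalid input
```

```bash
sed -i 's/567.5,-39.5,0/567,-38,0/' h.py; python3 - <<'E'
from h import *
st();print(jog([-125,-2,24]));im=capture("side")["image"];st()
cv2.imwrite("pics/s1.png",cv2.resize(im[110:270,200:400],(800,640))[:600])
E
```

```text
t 0.45 box [-140.4 -635.1  195.9] world [ 272.  -617.7  195.9] F box [0.44 0.33 0.47] open 87.8
(array([-9.75 , -8.085,  3.439]), array([-0.000e+00,  1.000e-03, -6.467e+00]))
t 0.5 box [-140.4 -635.1  195.9] world [ 272.  -617.7  195.9] F box [-0.36 -0.23 -0.52] open 88.1
```

View pics/s1.png

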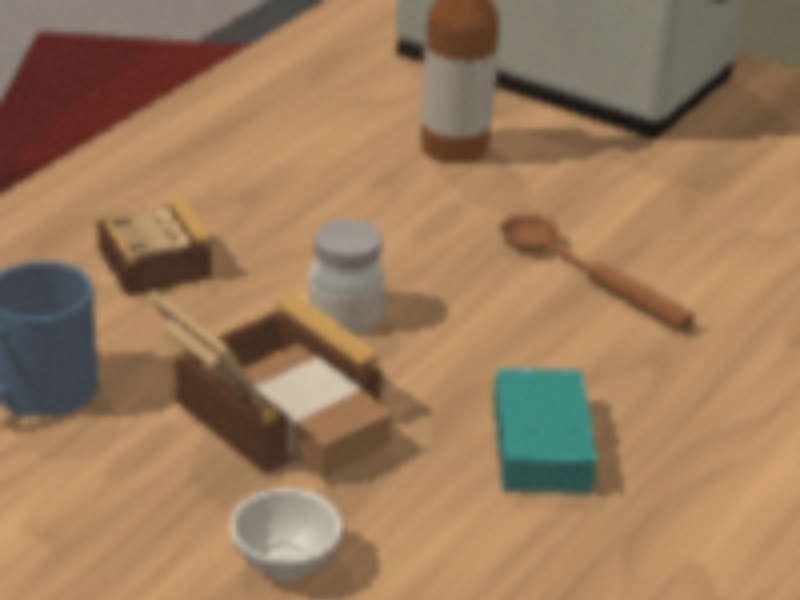

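The picture shows the arm hasn't moved: the call was refused. I'll test with one row that has every field.

Request:
{"fn": "jog_arm", "kwargs": {"deltas": [{"x": -1.0, "y": -0.8, "z": 0.1, "rx": 0, "ry": 0, "rz": -0.6, "jaw": 1}]}}

```text
time: 0.6
tool_pos: [281.5, -574.5, 192.0]
orientation: [0.002, 0.858, -0.514, 0.001]
contact_force: [0.6, 0.1, 0.4]
opening: 83.3
```

```bash
python3 - <<'E'
from h import *
st();print(jog([-125,-2,150]))
E
```

```text
t 0.6 box [-142.1 -590.9  192. ] world [ 281.5 -574.5  192. ] F box [0.52 0.23 0.44] open 83.3
(array([-8.429, -8.239,  0.787]), array([ 0.031, -0.012, -5.914]))
```

Request:
{"fn": "jog_arm", "kwargs": {"deltas": [{"x": -8.43, "y": -8.24, "z": 0.79, "rx": 0.03, "ry": -0.01, "rz": -5.91, "jaw": 1}, {"x": -8.43, "y": -8.24, "z": 0.79, "rx": 0.03, "ry": -0.01, "rz": -5.91, "jaw": 1}, {"x": -8.43, "y": -8.24, "z": 0.79, "rx": 0.03, "ry": -0.01, "rz": -5.91, "jaw": 1}, {"x": -8.43, "y": -8.24, "z": 0.79, "rx": 0.03, "ry": -0.01, "rz": -5.91, "jaw": 1}, {"x": -8.43, "y": -8.24, "z": 0.79, "rx": 0.03, "ry": -0.01, "rz": -5.91, "jaw": 1}, {"x": -8.43, "y": -8.24, "z": 0.79, "rx": 0.03, "ry": -0.01, "rz": -5.91, "jaw": 1}, {"x": -8.43, "y": -8.24, "z": 0.79, "rx": 0.03, "ry": -0.01, "rz": -5.91, "jaw": 1}, {"x": -8.43, "y": -8.24, "z": 0.79, "rx": 0.03, "ry": -0.01, "rz": -5.91, "jaw": 1}, {"x": -8.43, "y": -8.24, "z": 0.79, "rx": 0.03, "ry": -0.01, "rz": -5.91, "jaw": 1}, {"x": -8.43, "y": -8.24, "z": 0.79, "rx": 0.03, "ry": -0.01, "rz": -5.91, "jaw": 1}, {"x": -8.43, "y": -8.24, "z": 0.79, "rx": 0.03, "ry": -0.01, "rz": -5.91, "jaw": 1}, {"x": -8.43, "y": -8.24, "z": 0.79, "rx": 0.03, "ry": -0.01, "rz": -5.91, "jaw": 1}, {"x": -8.43, "y": -8.24, "z": 0.79, "rx": 0.03, "ry": -0.01, "rz": -5.91, "jaw": 1}, {"x": -8.43, "y": -8.24, "z": 0.79, "rx": 0.03, "ry": -0.01, "rz": -5.91, "jaw": 1}, {"x": -8.43, "y": -8.24, "z": 0.79, "rx": 0.03, "ry": -0.01, "rz": -5.91, "jaw": 1}]}}

```text
time: 2.1
tool_pos: [445.2, -10.1, 149.8]
orientation: [0.0, 0.992, -0.127, -0.0]
contact_force: [-0.4, -0.1, 0.2]
opening: 0.8
```

```bash
python3 - <<'E'
from h import *
st();print(jog([-125,-2,24]));im=capture("side")["image"]
cv2.imwrite("pics/s2.png",cv2.resize(im[110:260,200:400],(800,600)))
E
```

```text
t 2.1 box [-124.9   -3.5  149.8] world [445.2 -10.1 149.8] F box [-0.4  -0.2   0.18] open 0.8
(array([-2.000e-03, -3.200e-02,  2.516e+00]), array([ 0.007, -0.   , -0.018]))
```

View pics/s2.png

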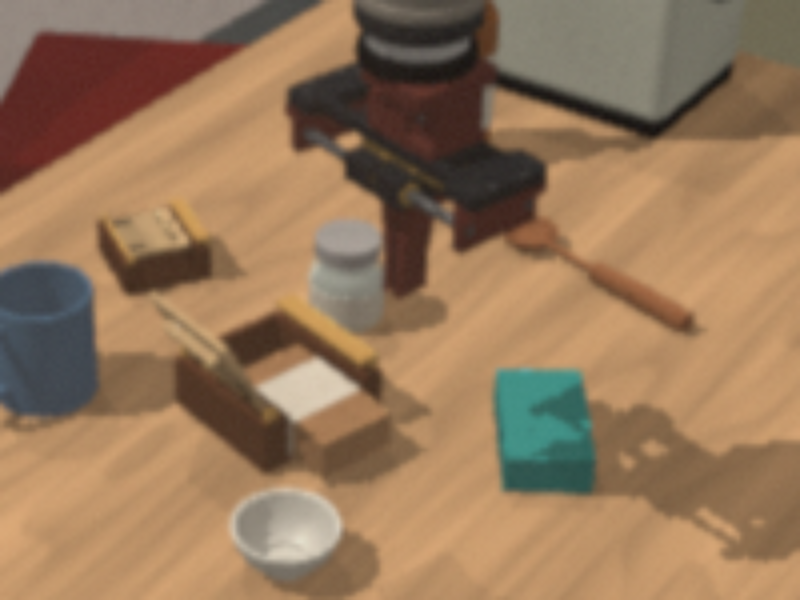

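The gripper is at (430,130) in this crop, fingers shut, clear of everything and in line with the packet. Now I'll descend in front of the packet's end.

Request:
{"fn": "jog_arm", "kwargs": {"deltas": [{"x": 0, "y": -0.03, "z": 1.0, "rx": 0, "ry": 0, "rz": 0, "jaw": 1}, {"x": 0, "y": -0.03, "z": 2.0, "rx": 0, "ry": 0, "rz": 0, "jaw": 1}, {"x": 0, "y": -0.03, "z": 2.7, "rx": 0, "ry": 0, "rz": 0, "jaw": 1}, {"x": 0, "y": -0.03, "z": 2.7, "rx": 0, "ry": 0, "rz": 0, "jaw": 1}]}}

```text
time: 2.55
tool_pos: [441.7, -10.6, 11.4]
orientation: [0.001, 0.992, -0.129, -0.004]
contact_force: [-0.3, 1.1, -0.5]
opening: 0.6
```

```bash
python3 - <<'E'
from h import *
st();print(jog([-86,-2,15]))
im=capture("top")["image"];cv2.imwrite("pics/t3.png",cv2.resize(im[140:260,200:360],(800,600)))
E
```

```text
t 2.55 box [-128.2   -4.8   11.4] world [441.7 -10.6  11.4] F box [-0.53  0.98 -0.53] open 0.6
(array([ 0.843, -0.061, -0.079]), array([ 0.025,  0.057, -0.036]))
```

View pics/t3.png

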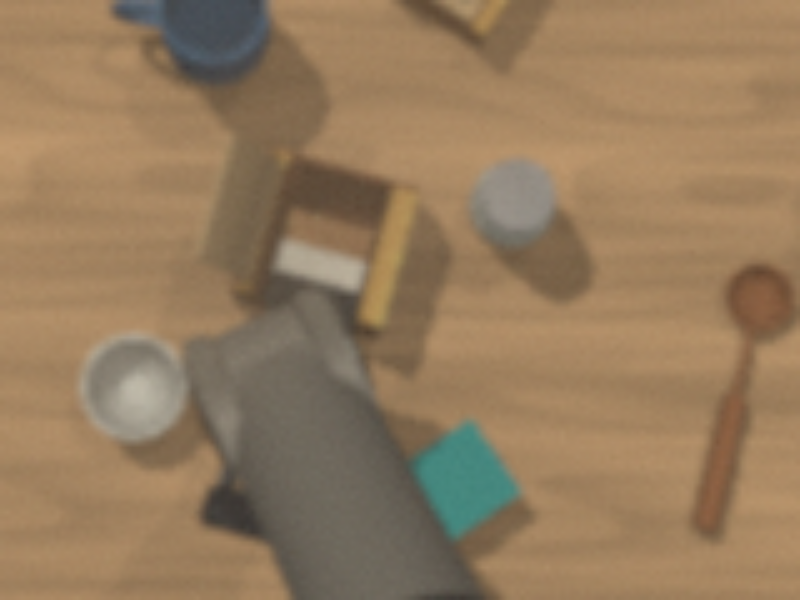

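The top view shows the arm clear of the ramekin at (135,388) and the packet's label at (320,265). Now I'll push in slow steps.

Request:
{"fn": "jog_arm", "kwargs": {"deltas": [{"x": 0.2, "y": -0.06, "z": -0.07, "rx": 0, "ry": 0, "rz": 0, "jaw": 1}, {"x": 0.4, "y": -0.06, "z": -0.07, "rx": 0, "ry": 0, "rz": 0, "jaw": 1}, {"x": 0.55, "y": -0.06, "z": -0.07, "rx": 0, "ry": 0, "rz": 0, "jaw": 1}, {"x": 0.65, "y": -0.06, "z": -0.07, "rx": 0, "ry": 0, "rz": 0, "jaw": 1}, {"x": 0.75, "y": -0.06, "z": -0.07, "rx": 0, "ry": 0, "rz": 0, "jaw": 1}, {"x": 0.85, "y": -0.06, "z": -0.07, "rx": 0, "ry": 0, "rz": 0, "jaw": 1}]}}

```text
time: 3.2
tool_pos: [485.9, -18.2, 17.2]
orientation: [0.001, 0.992, -0.129, -0.002]
contact_force: [0.5, 1.0, -0.0]
opening: 0.4
```

```bash
python3 - <<'E'
from h import *
st();print(jog([-72,-2,15]))
E
```

```text
t 3.2 box [-83.4  -1.2  17.2] world [485.9 -18.2  17.2] F box [ 0.25  1.05 -0.02] open 0.4
(array([0.229, 0.016, 0.042]), array([ 0.018,  0.03 , -0.035]))
```

Request:
{"fn": "jog_arm", "kwargs": {"deltas": [{"x": 0.07, "y": 0, "z": 0, "rx": 0, "ry": 0, "rz": 0, "jaw": 1}, {"x": 0.13, "y": 0, "z": 0, "rx": 0, "ry": 0, "rz": 0, "jaw": 1}, {"x": 0.18, "y": 0, "z": 0, "rx": 0, "ry": 0, "rz": 0, "jaw": 1}, {"x": 0.2, "y": 0, "z": 0, "rx": 0, "ry": 0, "rz": 0, "jaw": 1}]}}

```text
time: 3.6
tool_pos: [495.8, -20.8, 17.1]
orientation: [0.001, 0.992, -0.129, -0.002]
contact_force: [-1.0, 0.0, 0.3]
opening: 0.6
```

```bash
python3 - <<'E'
from h import *
st()
a=capture("top")["image"][150:230,220:300];b=capture("side")["image"][165:245,225:305];st()
cv2.imwrite("pics/c4.png",np.hstack([cv2.resize(i,(400,400),interpolation=cv2.INTER_CUBIC) for i in(a,b)]))
E
```

```text
t 3.6 box [-73.3  -1.2  17.1] world [495.8 -20.8  17.1] F box [-0.96 -0.24  0.28] open 0.6
t 3.7 box [-73.5  -1.2  17.1] world [495.6 -20.8  17.1] F box [-0.3   1.1   0.65] open 0.5
```

View pics/c4.png

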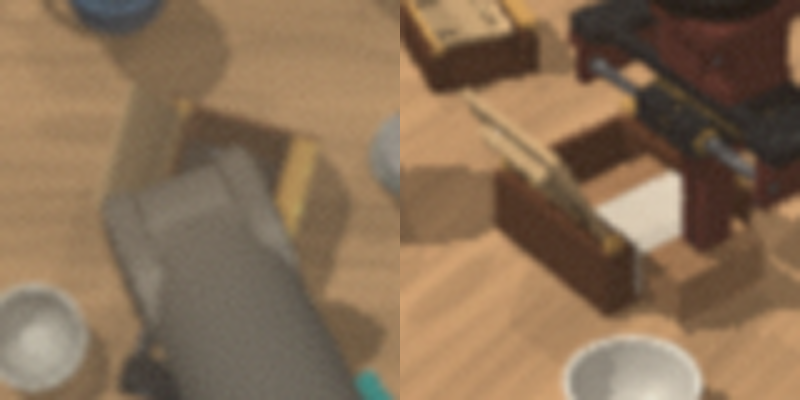

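```bash
python3 - <<'E'
from h import *
c=capture("side");s=sense();T=rot(s["orientation"])
im=cv2.resize(c["image"][150:250,220:340],(800,667),interpolation=cv2.INTER_CUBIC)
k=800/120
def P(p):
    u,v=proj(c,np.array(p)); return int((u+.5-220)*k),int((v+.5-150)*k)
for z in(0,-20,-40,-60):
    for x in(-13.5,13.5):
        cv2.circle(im,P(s["tool_pos"]+T.apply([x,0,z])),3,(0,255,0) if x>0 else (0,0,255),-1)
for p in([-84,-34,38],[-84,30,38],[-84,-34,6],[-84,30,6],[24,30,38]): cv2.circle(im,P(b2w(p)),3,(255,0,0),-1)
cv2.imwrite("pics/c5.png",im[:600]); print(s["opening"])
E
```

```text
0.09642582188246435
```

View pics/c5.png

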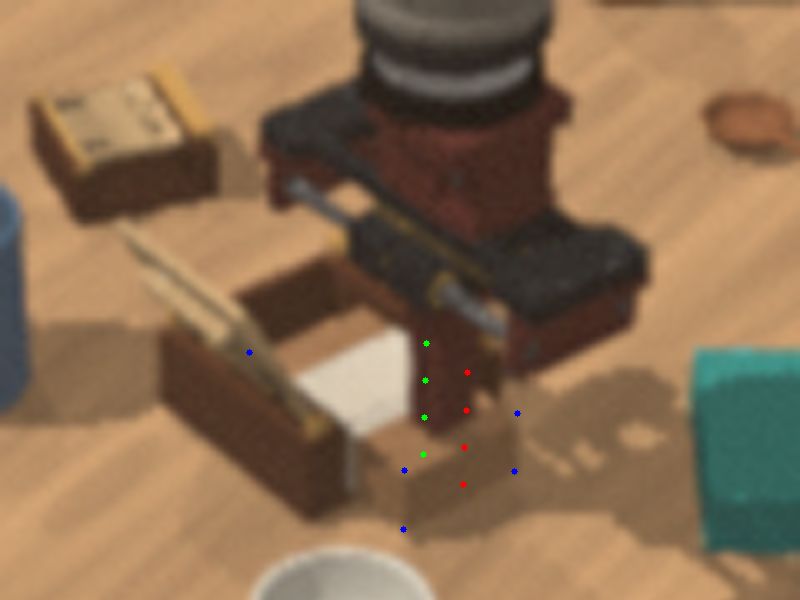

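The picture shows the fingers ending at (440,435), apparently over the packet's top, and the packet has not moved. I'll check the TCP projection against the earlier free-space picture.

```bash
python3 - <<'E'
from h import *
c=capture("side")
u,v=proj(c,np.array([445.2,-10.1,149.8]));print((u-200)*4,(v-110)*4)
u,v=proj(c,np.array([445.2,-10.1,169.8]));print((u-200)*4,(v-110)*4)
im=c["image"];cv2.imwrite("pics/c6.png",cv2.resize(im[185:240,255:320],(709,600),interpolation=cv2.INTER_NEAREST))
st()
E
```

```text
402.05492933436585 319.7416496357447
403.4160598153587 294.9668848256356
t 3.8 box [-73.6  -1.2  17.1] world [495.4 -20.7  17.1] F box [ 0.08  0.24 -0.12] open 0.7
```

View pics/c6.png

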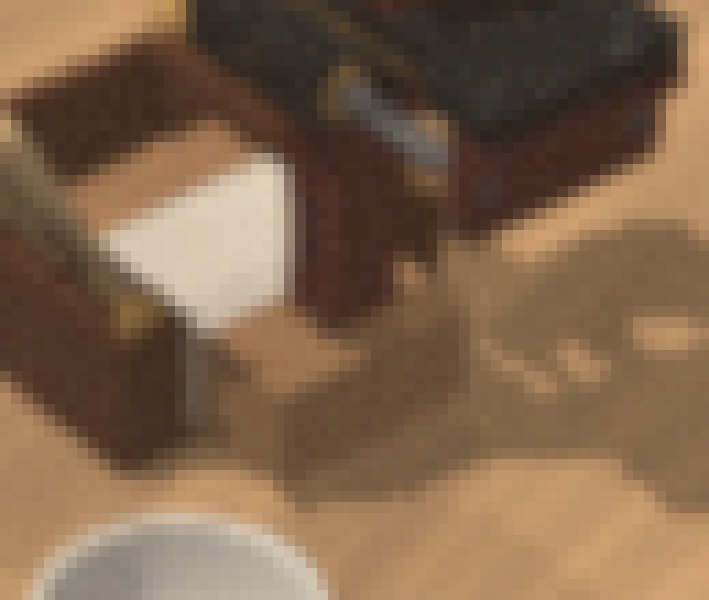

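In the free-space picture the visible fingertips end at (405,293), while the reported TCP projects to (402,320). So the real tips end about 20 mm short of the stated TCP, and the fingers slid over the packet's top instead of pushing it. I'll lift, back off and measure that offset.

Request:
{"fn": "jog_arm", "kwargs": {"deltas": [{"x": 0, "y": 0, "z": -0.5, "rx": 0, "ry": 0, "rz": 0, "jaw": 1}, {"x": -0.6, "y": 0, "z": -1.0, "rx": 0, "ry": 0, "rz": 0, "jaw": 1}, {"x": -1.1, "y": 0, "z": -1.0, "rx": 0, "ry": 0, "rz": 0, "jaw": 1}, {"x": -1.1, "y": 0, "z": -1.0, "rx": 0, "ry": 0, "rz": 0, "jaw": 1}]}}

```text
time: 4.2
tool_pos: [439.5, -6.3, 67.6]
orientation: [0.002, 0.992, -0.128, -0.003]
contact_force: [-0.3, -0.3, -0.4]
opening: 0.8
```

```bash
python3 - <<'E'
from h import *
c=capture("side");s=st();T=rot(s["orientation"])
u0,v0=[int(t) for t in proj(c,s["tool_pos"])]
k=10;x0,y0=u0-35,v0-35
im=cv2.resize(c["image"][y0:y0+60,x0:x0+70],None,fx=k,fy=k,interpolation=cv2.INTER_NEAREST)
for z in(0,-10,-20,-30,-40):
    for x in(-13.5,13.5):
      for y in(-10,10):
        u,v=proj(c,s["tool_pos"]+T.apply([x,y,z]));cv2.circle(im,(int((u+.5-x0)*k),int((v+.5-y0)*k)),3,(0,255,0) if z%20==0 else (0,0,255),-1)
cv2.imwrite("pics/c7.png",im)
E
```

```text
t 4.25 box [-129.6   -1.1   67.6] world [441.3  -6.6  67.6] F box [ 0.7  -0.78  0.57] open 0.2
```

View pics/c7.png

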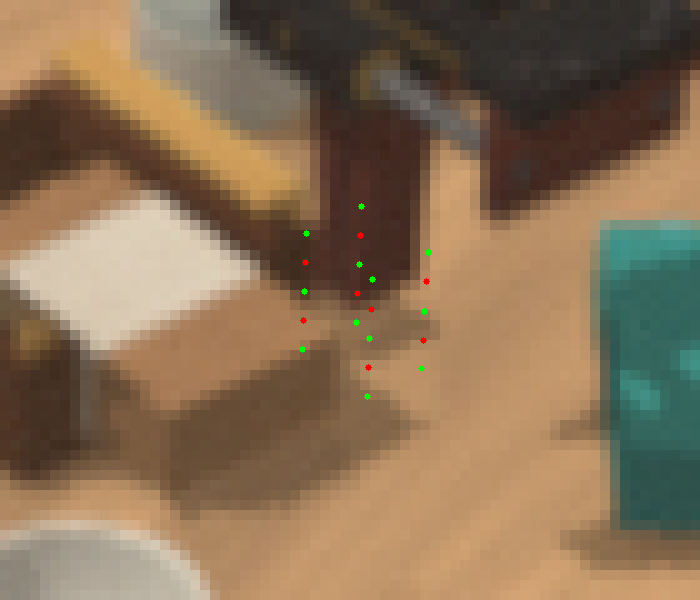

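The fingertips at (360,300) sit about 25–30 mm above where the stated TCP would put them. I'll measure this by touch, lowering gently onto the clear worktop here.

Request:
{"fn": "jog_arm", "kwargs": {"deltas": [{"x": 0, "y": 0, "z": 0.6, "rx": 0, "ry": 0, "rz": 0, "jaw": 1}, {"x": 0, "y": 0, "z": 0.9, "rx": 0, "ry": 0, "rz": 0, "jaw": 1}, {"x": 0, "y": 0, "z": 1.1, "rx": 0, "ry": 0, "rz": 0, "jaw": 1}, {"x": 0, "y": 0, "z": 1.2, "rx": 0, "ry": 0, "rz": 0, "jaw": 1}, {"x": 0, "y": 0, "z": 1.3, "rx": 0, "ry": 0, "rz": 0, "jaw": 1}]}}

```text
time: 4.75
tool_pos: [441.6, -6.7, 2.3]
orientation: [0.001, 0.992, -0.128, -0.002]
contact_force: [0.1, -0.4, -0.3]
opening: 0.4
```

```bash
python3 - <<'E'
from h import *
c=capture("side");s=st();T=rot(s["orientation"])
u0,v0=[int(t) for t in proj(c,s["tool_pos"])]
k=10;x0,y0=u0-35,v0-35
im=cv2.resize(c["image"][y0:y0+60,x0:x0+70],None,fx=k,fy=k,interpolation=cv2.INTER_NEAREST)
cv2.imwrite("pics/c8.png",im);st()
E
```

```text
t 4.8 box [-129.6   -1.3    1.9] world [441.2  -6.8   1.9] F box [-0.6   0.5  -0.53] open 0.4
t 4.8 box [-129.6   -1.3    1.9] world [441.2  -6.8   1.9] F box [-0.6   0.5  -0.53] open 0.4
```

View pics/c8.png

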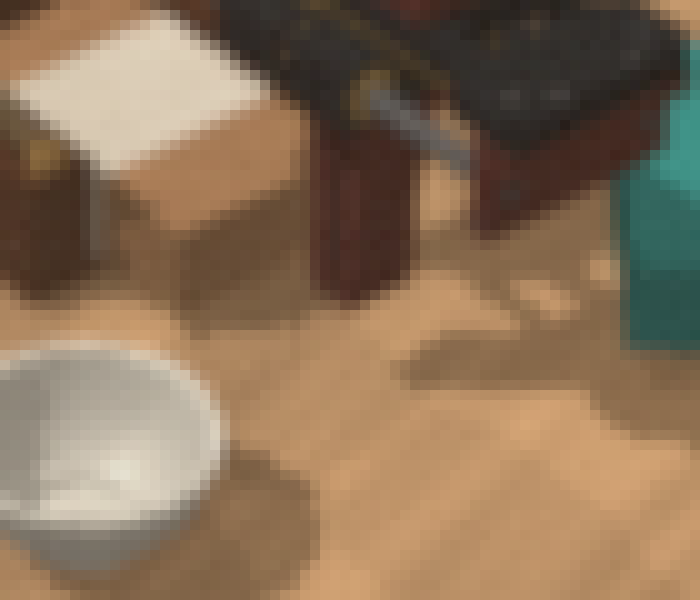

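The shadow at (420,370) is separate from the tips at (350,300), so the tips are still about 28 mm above the table with the reported TCP at z = 2. I'll go to reported z ≈ -6, which puts the tips near 22 mm and well clear of the floor. Then I'll push in steps.

Request:
{"fn": "jog_arm", "kwargs": {"deltas": [{"x": 0.1, "y": 0, "z": 0.15, "rx": 0, "ry": 0, "rz": 0, "jaw": 1}, {"x": 0.3, "y": 0, "z": 0.15, "rx": 0, "ry": 0, "rz": 0, "jaw": 1}, {"x": 0.5, "y": 0, "z": 0.15, "rx": 0, "ry": 0, "rz": 0, "jaw": 1}, {"x": 0.62, "y": 0, "z": 0.15, "rx": 0, "ry": 0, "rz": 0, "jaw": 1}, {"x": 0.74, "y": 0, "z": 0.15, "rx": 0, "ry": 0, "rz": 0, "jaw": 1}, {"x": 0.84, "y": 0, "z": 0.15, "rx": 0, "ry": 0, "rz": 0, "jaw": 1}, {"x": 0.84, "y": 0, "z": 0.15, "rx": 0, "ry": 0, "rz": 0, "jaw": 1}]}}

```text
time: 5.5
tool_pos: [482.6, -17.6, -5.7]
orientation: [0.001, 0.992, -0.128, -0.002]
contact_force: [-0.3, 0.2, -0.4]
opening: 0.5
```

```bash
cat > look.py <<'E'
from h import *
import sys
c=capture("side");s=st();u0,v0=285,205
k=10;x0,y0=u0-40,v0-35
im=cv2.resize(c["image"][y0:y0+60,x0:x0+80],None,fx=k,fy=k,interpolation=cv2.INTER_CUBIC)
for p in([-59,-34,38],[-59,30,38],[-59,-34,6],[-59,30,6],[-84,30,38],[-84,-34,38]):
    u,v=proj(c,b2w(p));cv2.circle(im,(int((u+.5-x0)*k),int((v+.5-y0)*k)),3,(0,255,0),-1)
cv2.imwrite(sys.argv[1],im)
E
python3 look.py pics/c9.png
```

```text
t 5.55 box [-87.3  -1.4  -5.7] world [482.2 -17.5  -5.7] F box [-0.32  0.48  0.44] open 0.4
```

View pics/c9.png

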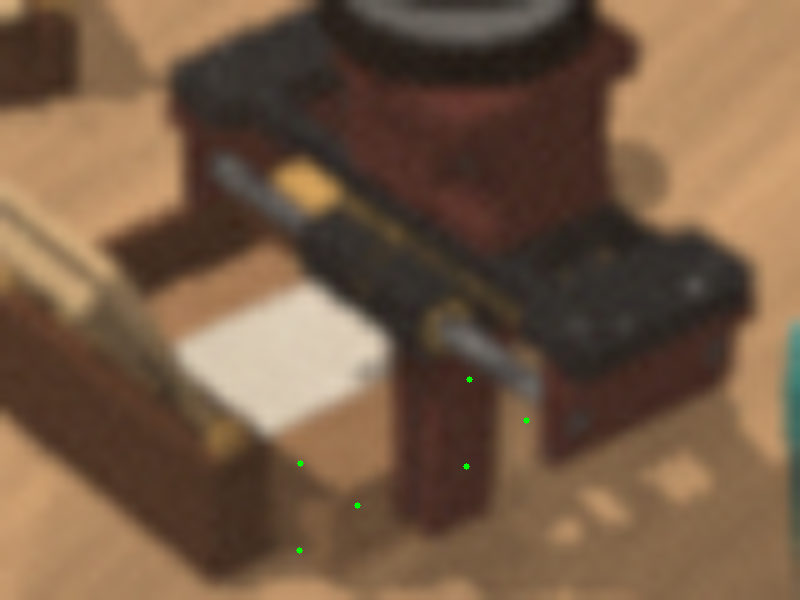

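The packet's near corner has moved from (357,505) to about (330,495), so the push is working (about 12 mm in). I'll keep going until the end wall stops it.

Request:
{"fn": "jog_arm", "kwargs": {"deltas": [{"x": 0.08, "y": 0, "z": 0, "rx": 0, "ry": 0, "rz": 0, "jaw": 1}, {"x": 0.16, "y": 0, "z": 0, "rx": 0, "ry": 0, "rz": 0, "jaw": 1}, {"x": 0.22, "y": 0, "z": 0, "rx": 0, "ry": 0, "rz": 0, "jaw": 1}, {"x": 0.27, "y": 0, "z": 0, "rx": 0, "ry": 0, "rz": 0, "jaw": 1}, {"x": 0.27, "y": 0, "z": 0, "rx": 0, "ry": 0, "rz": 0, "jaw": 1}]}}

```text
time: 6.05
tool_pos: [495.8, -21.0, -5.7]
orientation: [0.001, 0.992, -0.128, -0.002]
contact_force: [0.5, 0.7, -0.9]
opening: 0.2
```

```bash
python3 look.py pics/c10.png
```

```text
t 6.1 box [-73.4  -1.4  -5.7] world [495.6 -21.   -5.7] F box [-1.1   0.53  0.08] open 0.7
```

View pics/c10.png

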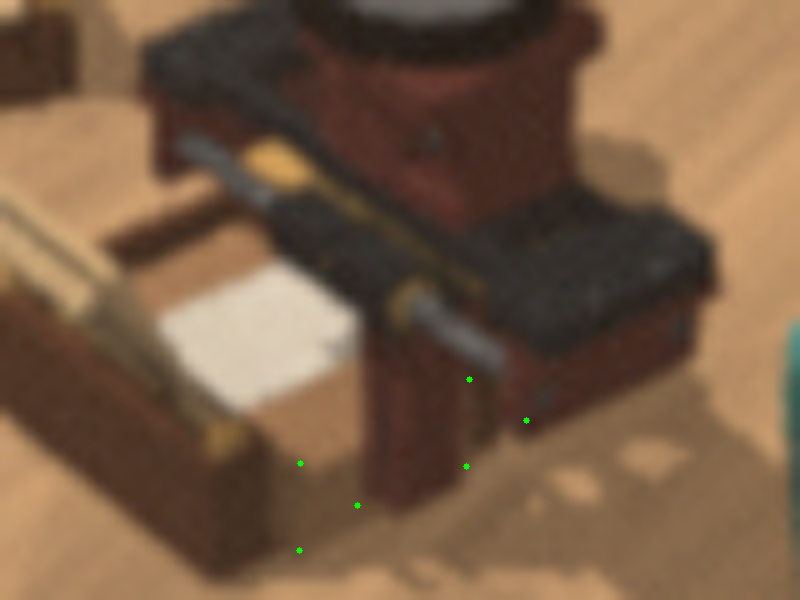

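Request:
{"fn": "jog_arm", "kwargs": {"deltas": [{"x": 0.04, "y": 0, "z": 0, "rx": 0, "ry": 0, "rz": 0, "jaw": 1}, {"x": 0.08, "y": 0, "z": 0, "rx": 0, "ry": 0, "rz": 0, "jaw": 1}, {"x": 0.1, "y": 0, "z": 0, "rx": 0, "ry": 0, "rz": 0, "jaw": 1}]}}

```text
time: 6.4
tool_pos: [500.6, -22.3, -5.8]
orientation: [0.001, 0.992, -0.128, -0.002]
contact_force: [-0.3, 0.3, -0.7]
opening: 0.4
```

```bash
python3 look.py pics/c11.png
```

```text
t 6.45 box [-68.1  -1.4  -5.8] world [500.7 -22.4  -5.8] F box [-0.95 -0.45  0.33] open 0.4
```

Request:
{"fn": "jog_arm", "kwargs": {"deltas": [{"x": 0.03, "y": 0, "z": 0, "rx": 0, "ry": 0, "rz": 0, "jaw": 1}, {"x": 0.06, "y": 0, "z": 0, "rx": 0, "ry": 0, "rz": 0, "jaw": 1}, {"x": 0.09, "y": 0, "z": 0, "rx": 0, "ry": 0, "rz": 0, "jaw": 1}]}}

```text
time: 6.75
tool_pos: [503.3, -23.1, -6.0]
orientation: [0.001, 0.992, -0.128, -0.004]
contact_force: [-8.8, 3.3, 6.5]
opening: 0.5
```

```bash
python3 look.py pics/c12.png
```

```text
t 6.8 box [-65.5  -1.5  -6.1] world [503.2 -23.1  -6.1] F box [-6.5   0.94  4.66] open 0.4
```

View pics/c12.png

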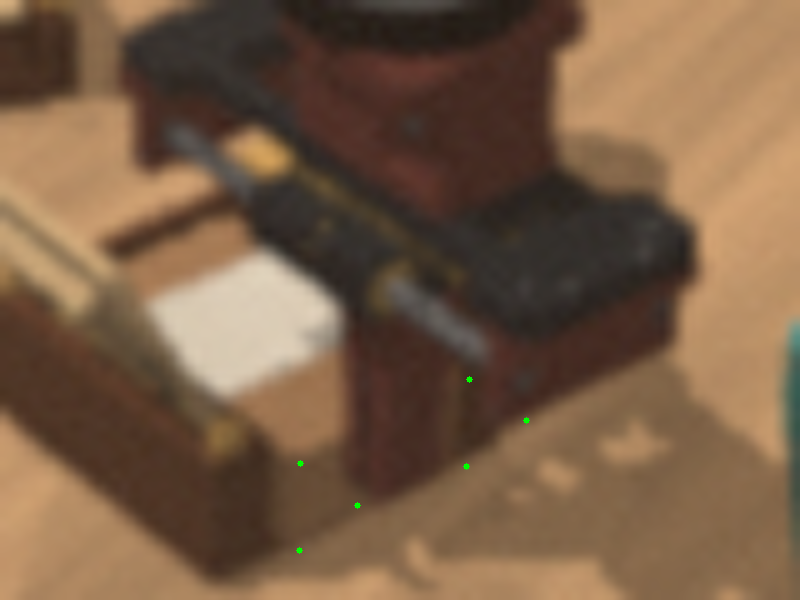

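The force rose to about 9 N along the push, so something solid stopped it. I'll back off, lift and check where the packet ended up.

Request:
{"fn": "jog_arm", "kwargs": {"deltas": [{"x": -0.3, "y": 0, "z": 0, "rx": 0, "ry": 0, "rz": 0, "jaw": 1}, {"x": -0.9, "y": 0, "z": 0, "rx": 0, "ry": 0, "rz": 0, "jaw": 1}, {"x": -1.2, "y": 0, "z": -0.8, "rx": 0, "ry": 0, "rz": 0, "jaw": 1}, {"x": -1.2, "y": 0, "z": -1.8, "rx": 0, "ry": 0, "rz": 0, "jaw": 1}, {"x": -1.2, "y": 0, "z": -2.8, "rx": 0, "ry": 0, "rz": 0, "jaw": 1}, {"x": -1.2, "y": 0, "z": -3.2, "rx": 0, "ry": 0, "rz": 0, "jaw": 1}]}}

```text
time: 7.4
tool_pos: [449.2, -7.1, 159.0]
orientation: [0.001, 0.992, -0.128, 0.0]
contact_force: [0.3, -0.6, -1.1]
opening: 0.7
```

```bash
python3 look.py pics/c13.png;python3 - <<'E'
from h import *
C={n:capture(n) for n in("top","side")}
W={}
for n,(r0,r1,c0,c1) in {"top":(155,235,245,290),"side":(175,228,252,312)}.items():
    sub=cv2.cvtColor(C[n]["image"],cv2.COLOR_BGR2HSV)[r0:r1,c0:c1]
    m=cv2.inRange(sub,(0,0,130),(30,60,255));k,l,st_,ce=cv2.connectedComponentsWithStats(m)
    for i in range(1,k):
        if st_[i,4]>60: print(n,st_[i],ce[i]+[c0,r0]); 
    i=1+np.argmax(st_[1:,4]);W[n]=ce[i]+[c0,r0]
p=tri([C["top"],C["side"]],[W["top"],W["side"]]);print(p,w2b(p))
E
```

```text
t 7.45 box [-120.7    0.6  160.3] world [450.3  -7.2 160.3] F box [ 1.2  -0.37  2.72] open 0.7
top [ 12  25  18  12 136] [265.73529412 185.25      ]
top [  0  47  17  12 126] [252.54761905 206.76190476]
side [ 25   0  16  16 119] [283.46218487 181.6302521 ]
side [  8  20  22  14 185] [270.15675676 201.5027027 ]
[575.66140466 -45.88767066  33.35158978] [10.36043349 -5.4677872  33.35158978]
```

View pics/c13.png

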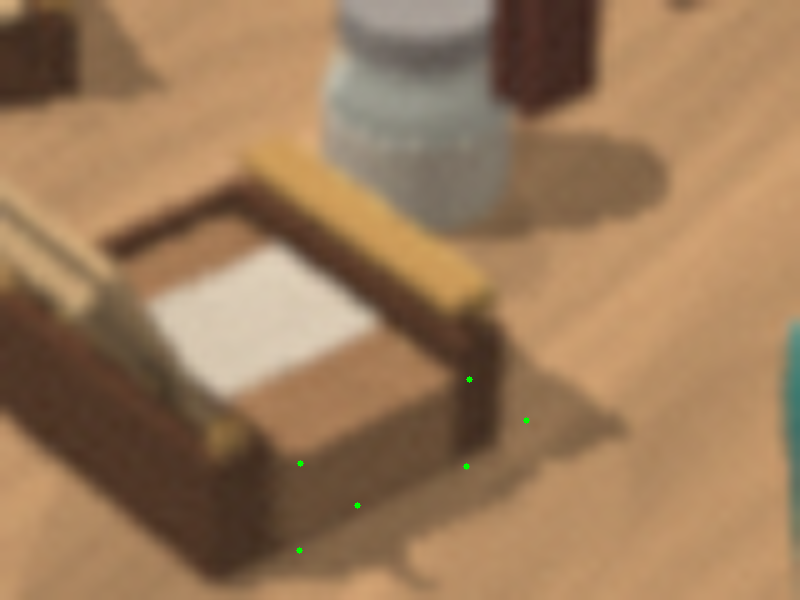

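The packet is home: only about 4 mm shows past the open end (near corner (305,460)) and its far end meets the end wall. The flap still stands open. I'll use the packet's known home position to refine the box frame and check the fingertip offset.

```bash
python3 - <<'E'
from h import *
c=capture("side");p=onz(c,270.16,201.5,38);print("label side",p,w2b(p))
s=st();T=rot(s["orientation"])
u0,v0=[int(t) for t in proj(c,s["tool_pos"])]
k=10;x0,y0=u0-40,v0-35
im=cv2.resize(c["image"][y0:y0+60,x0:x0+80],None,fx=k,fy=k,interpolation=cv2.INTER_CUBIC)
for z in(-25,-30,-80):
  for x in(-13.5,13.5):
    for y in(-10,10):
      u,v=proj(c,s["tool_pos"]+T.apply([x,y,z]));cv2.circle(im,(int((u+.5-x0)*k),int((v+.5-y0)*k)),3,(0,255,0) if z==-25 else (0,0,255),-1)
cv2.imwrite("pics/c14.png",im)
E
```

```text
label side [568.77172011 -42.23134273  38.        ] [ 2.77473026 -3.65296119 38.        ]
t 7.6 box [-124.1   -0.9  154.3] world [446.6  -7.8 154.3] F box [-1.14  0.81 -0.15] open 0.5
```

View pics/c14.png

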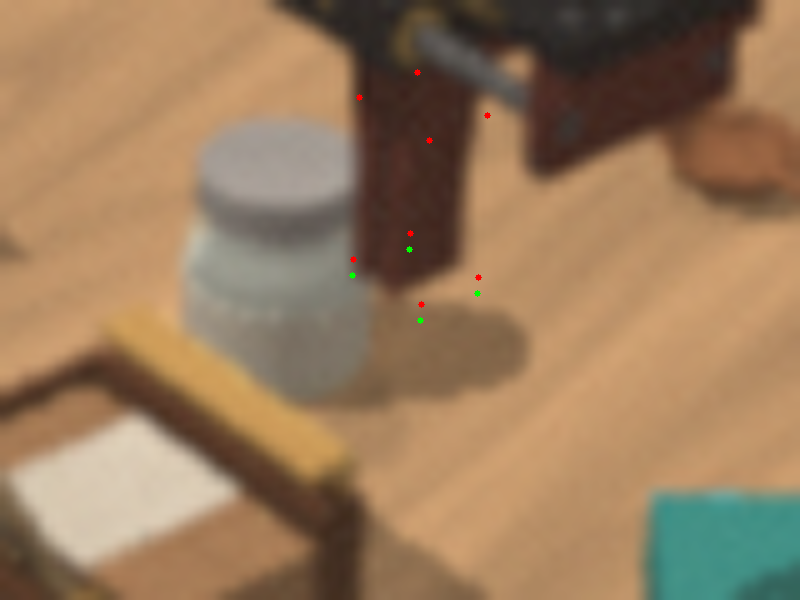

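The tips really end about 30 mm behind the stated TCP, and the shut finger pair measures about 15 × 22 mm. The stop at TCP x = -65.5 therefore puts the packet end at about -58, against a nominal -59, so the packet is home. Next I'll go over the flap to its outer (+y) side.

Request:
{"fn": "jog_arm", "kwargs": {"deltas": [{"x": 0.7, "y": -0.7, "z": -0.2, "rx": 0, "ry": 0, "rz": 0, "jaw": 1}, {"x": 1.4, "y": -1.4, "z": -0.2, "rx": 0, "ry": 0, "rz": 0, "jaw": 1}, {"x": 2.0, "y": -2.0, "z": -0.2, "rx": 0, "ry": 0, "rz": 0, "jaw": 1}, {"x": 2.28, "y": -2.52, "z": -0.2, "rx": 0, "ry": 0, "rz": 0, "jaw": 1}, {"x": 2.28, "y": -2.52, "z": -0.2, "rx": 0, "ry": 0, "rz": 0, "jaw": 1}, {"x": 2.28, "y": -2.52, "z": 0.6, "rx": 0, "ry": 0, "rz": 0, "jaw": 1}, {"x": 2.28, "y": -2.52, "z": 1.4, "rx": 0, "ry": 0, "rz": 0, "jaw": 1}, {"x": 2.28, "y": -2.52, "z": 1.84, "rx": 0, "ry": 0, "rz": 0, "jaw": 1}, {"x": 2.28, "y": -2.52, "z": 1.84, "rx": 0, "ry": 0, "rz": 0, "jaw": 1}]}}

```text
time: 8.5
tool_pos: [583.8, 83.1, 56.2]
orientation: [0.003, 0.992, -0.128, -0.008]
contact_force: [-0.5, 0.3, -0.3]
opening: 0.5
```

```bash
cat > look2.py <<'E'
from h import *
import sys
s=st();c=capture("side");t=capture("top")
a=cv2.resize(t["image"][140:220,220:300],(400,400),interpolation=cv2.INTER_CUBIC)
b=cv2.resize(c["image"][145:225,230:310],(400,400),interpolation=cv2.INTER_CUBIC)
cv2.imwrite(sys.argv[1],np.hstack([a,b]))
E
python3 look2.py pics/d1.png
```

```text
t 8.5 box [-14.  121.4  56.2] world [583.8  83.1  56.2] F box [-0.53  0.21 -0.28] open 0.5
```

View pics/d1.png

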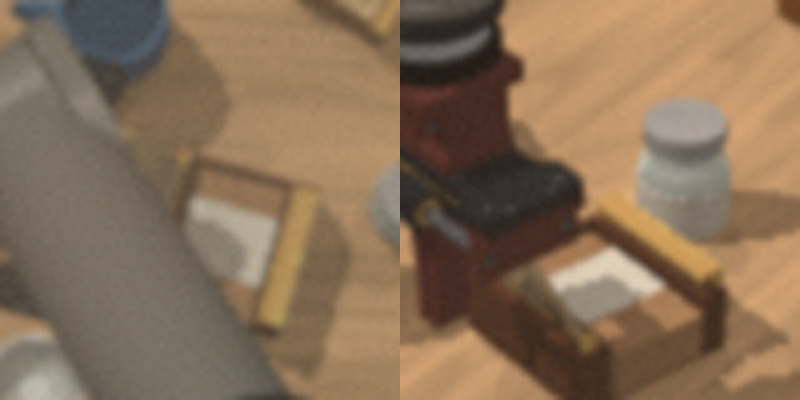

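The fingers are outside the flap, with the tip at side pixel (445,315), clear of the mug and ramekin. Now I'll push the flap towards upright.

Request:
{"fn": "jog_arm", "kwargs": {"deltas": [{"x": 0.08, "y": 0.25, "z": -0.12, "rx": 0, "ry": 0, "rz": 0, "jaw": 1}, {"x": 0.08, "y": 0.5, "z": -0.12, "rx": 0, "ry": 0, "rz": 0, "jaw": 1}, {"x": 0.08, "y": 0.7, "z": -0.12, "rx": 0, "ry": 0, "rz": 0, "jaw": 1}, {"x": 0.08, "y": 0.9, "z": -0.12, "rx": 0, "ry": 0, "rz": 0, "jaw": 1}, {"x": 0.08, "y": 1.1, "z": -0.12, "rx": 0, "ry": 0, "rz": 0, "jaw": 1}, {"x": 0.08, "y": 1.22, "z": -0.12, "rx": 0, "ry": 0, "rz": 0, "jaw": 1}]}}

```text
time: 9.2
tool_pos: [575.5, 22.8, 66.8]
orientation: [0.002, 0.992, -0.129, -0.004]
contact_force: [0.1, 0.5, 0.3]
opening: 0.5
```

```bash
python3 look2.py pics/d2.png
```

```text
t 9.2 box [-7.  61.  66.8] world [575.5  22.8  66.8] F box [-0.07  0.53  0.33] open 0.5
```

View pics/d2.png

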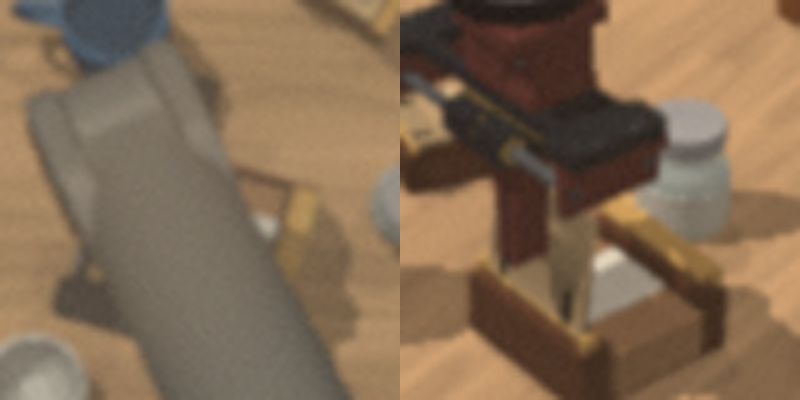

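The flap is now upright at side pixel (560,260) with the finger behind it, and the contact force is small. I'll carry on along the arc.

Request:
{"fn": "jog_arm", "kwargs": {"deltas": [{"x": -0.04, "y": 0.2, "z": 0.05, "rx": 0, "ry": 0, "rz": 0, "jaw": 1}, {"x": -0.04, "y": 0.35, "z": 0.12, "rx": 0, "ry": 0, "rz": 0, "jaw": 1}, {"x": -0.04, "y": 0.47, "z": 0.22, "rx": 0, "ry": 0, "rz": 0, "jaw": 1}, {"x": -0.04, "y": 0.56, "z": 0.3, "rx": 0, "ry": 0, "rz": 0, "jaw": 1}, {"x": -0.04, "y": 0.64, "z": 0.36, "rx": 0, "ry": 0, "rz": 0, "jaw": 1}]}}

```text
time: 9.8
tool_pos: [564.9, -8.1, 48.3]
orientation: [0.002, 0.992, -0.129, -0.005]
contact_force: [1.3, 0.7, 0.9]
opening: 0.7
```

```bash
python3 look2.py pics/d3.png
```

```text
t 9.8 box [-9.5 28.4 48.3] world [564.9  -8.1  48.3] F box [1.09 0.98 0.87] open 0.7
```

View pics/d3.png

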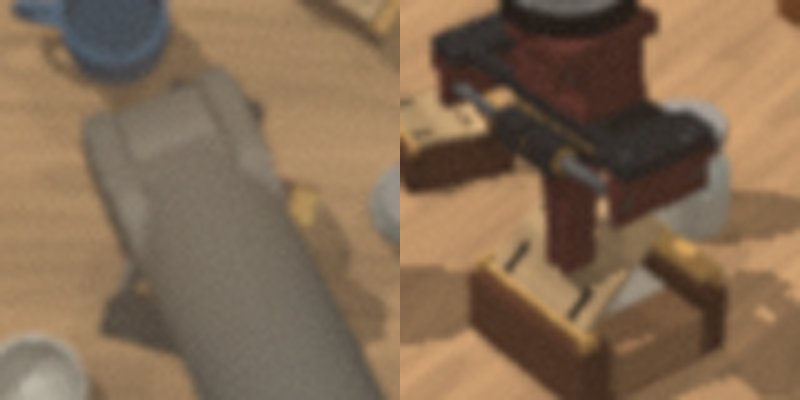

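The flap is at about 45° with the tip on its outer face at side pixel (570,265), hinge-side of the rib, and the slots are visible. I'll keep pressing down.

Request:
{"fn": "jog_arm", "kwargs": {"deltas": [{"x": 0, "y": 0.06, "z": 0.08, "rx": 0, "ry": 0, "rz": 0, "jaw": 1}, {"x": 0, "y": 0.12, "z": 0.15, "rx": 0, "ry": 0, "rz": 0, "jaw": 1}, {"x": 0, "y": 0.17, "z": 0.25, "rx": 0, "ry": 0, "rz": 0, "jaw": 1}, {"x": 0, "y": 0.21, "z": 0.35, "rx": 0, "ry": 0, "rz": 0, "jaw": 1}, {"x": 0, "y": 0.23, "z": 0.43, "rx": 0, "ry": 0, "rz": 0, "jaw": 1}, {"x": 0, "y": 0.25, "z": 0.5, "rx": 0, "ry": 0, "rz": 0, "jaw": 1}]}}

```text
time: 10.5
tool_pos: [561.2, -20.4, 23.0]
orientation: [0.002, 0.992, -0.129, -0.005]
contact_force: [-0.9, 2.0, 15.7]
opening: 0.5
```

```bash
python3 look2.py pics/d4.png
```

```text
t 10.5 box [-10.   15.6  23. ] world [561.2 -20.4  23. ] F box [-1.39  1.7  15.72] open 0.5
```

View pics/d4.png

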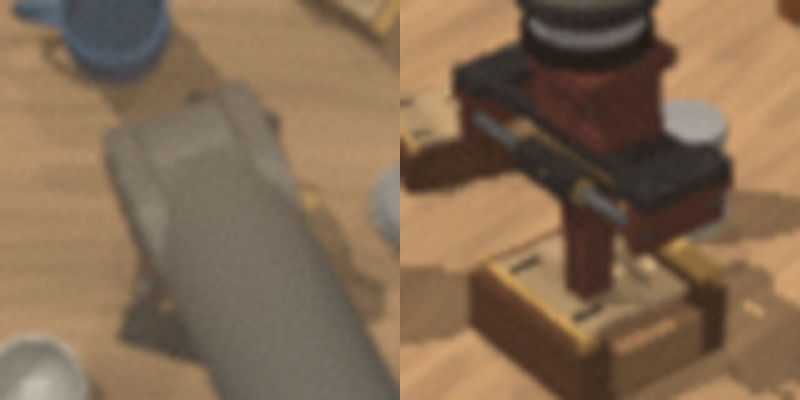

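The flap is flat: 15.7 N upward at TCP z = 23, with its edge next to the lip in side view. I'll ease the press slightly and slide forward onto the rib.

Request:
{"fn": "jog_arm", "kwargs": {"deltas": [{"x": 0, "y": 0, "z": -0.01, "rx": 0, "ry": 0, "rz": 0, "jaw": 1}, {"x": 0, "y": 0.1, "z": -0.01, "rx": 0, "ry": 0, "rz": 0, "jaw": 1}, {"x": 0, "y": 0.2, "z": -0.01, "rx": 0, "ry": 0, "rz": 0, "jaw": 1}, {"x": 0, "y": 0.28, "z": -0.01, "rx": 0, "ry": 0, "rz": 0, "jaw": 1}]}}

```text
time: 11.0
tool_pos: [557.3, -34.8, 23.9]
orientation: [0.003, 0.992, -0.13, -0.005]
contact_force: [-0.1, 1.1, 1.7]
opening: 0.6
```

```bash
python3 look2.py pics/d5.png
```

```text
t 11.0 box [-10.2   0.7  23.9] world [557.3 -34.8  23.9] F box [-0.42  1.03  1.67] open 0.6
```

View pics/d5.png

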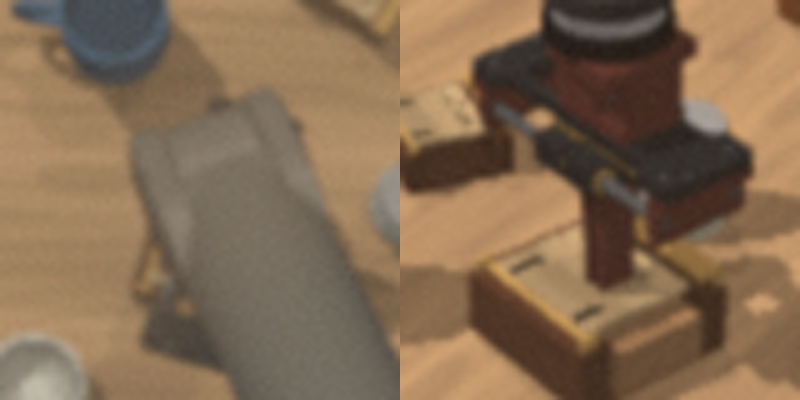

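Request:
{"fn": "jog_arm", "kwargs": {"deltas": [{"x": 0, "y": 0.06, "z": 0.012, "rx": 0, "ry": 0, "rz": 0, "jaw": 1}, {"x": 0, "y": 0.14, "z": 0.012, "rx": 0, "ry": 0, "rz": 0, "jaw": 1}, {"x": 0, "y": 0.22, "z": 0.012, "rx": 0, "ry": 0, "rz": 0, "jaw": 1}, {"x": 0, "y": 0.28, "z": 0.012, "rx": 0, "ry": 0, "rz": 0, "jaw": 1}]}}

```text
time: 11.5
tool_pos: [553.4, -49.3, 23.5]
orientation: [0.003, 0.991, -0.13, -0.005]
contact_force: [0.5, 1.6, 3.0]
opening: 1.0
```

```bash
python3 look2.py pics/d6.png
```

```text
t 11.5 box [-10.3 -14.4  23.5] world [553.4 -49.3  23.5] F box [0.06 1.7  3.05] open 1.0
```

View pics/d6.png

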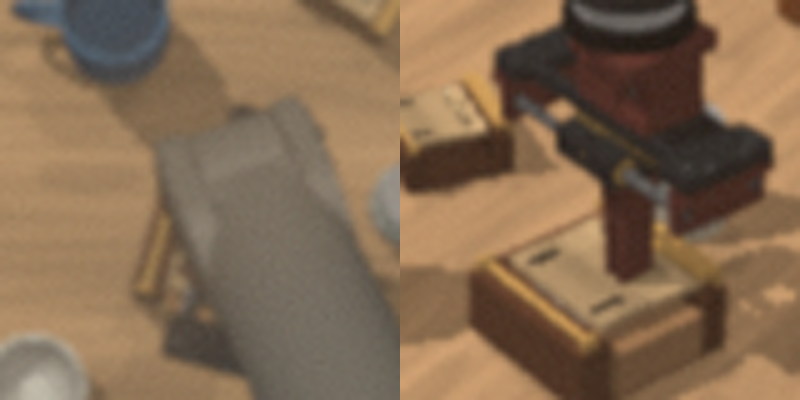

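The slots have moved from (525,265) to (545,257), so the flap is sliding forward. I'll continue to its stop.

Request:
{"fn": "jog_arm", "kwargs": {"deltas": [{"x": 0, "y": 0.05, "z": 0.005, "rx": 0, "ry": 0, "rz": 0, "jaw": 1}, {"x": 0, "y": 0.1, "z": 0.005, "rx": 0, "ry": 0, "rz": 0, "jaw": 1}, {"x": 0, "y": 0.15, "z": 0.005, "rx": 0, "ry": 0, "rz": 0, "jaw": 1}]}}

```text
time: 11.9
tool_pos: [553.4, -51.6, 23.7]
orientation: [-0.0, 0.992, -0.129, -0.004]
contact_force: [5.3, 15.9, 0.0]
opening: 0.3
```

```bash
python3 look2.py pics/d7.png
```

```text
t 11.9 box [ -9.8 -16.6  23.7] world [553.4 -51.6  23.7] F box [ 1.13 16.73  0.  ] open 0.3
```

View pics/d7.png

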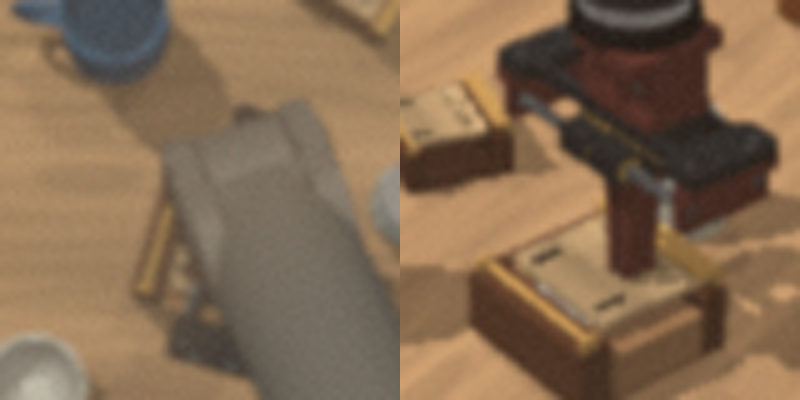

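It stalled at y = -16.6 with 16.7 N, matching the predicted full-forward stop at about -17. Fz is 0, so the lip is holding the flap. I'll ease off and lift clear.

Request:
{"fn": "jog_arm", "kwargs": {"deltas": [{"x": 0, "y": -0.02, "z": -0.04, "rx": 0, "ry": 0, "rz": 0, "jaw": 1}, {"x": 0, "y": -0.03, "z": -0.2, "rx": 0, "ry": 0, "rz": 0, "jaw": 1}, {"x": 0, "y": -0.03, "z": -0.8, "rx": 0, "ry": 0, "rz": 0, "jaw": 1}, {"x": 0, "y": -0.03, "z": -1.8, "rx": 0, "ry": 0, "rz": 0, "jaw": 1}, {"x": -0.8, "y": -0.03, "z": -2.8, "rx": 0, "ry": 0, "rz": 0, "jaw": 1}, {"x": -1.8, "y": 0.6, "z": -3.4, "rx": 0, "ry": 0, "rz": 0, "jaw": 1}, {"x": -2.6, "y": 1.6, "z": -3.4, "rx": 0, "ry": 0, "rz": 0, "jaw": 1}, {"x": -2.6, "y": 2.6, "z": -3.4, "rx": 0, "ry": 0, "rz": 0, "jaw": 1}, {"x": -2.6, "y": 3.6, "z": -3.4, "rx": 0, "ry": 0, "rz": 0, "jaw": 1}, {"x": -2.6, "y": 3.6, "z": -3.4, "rx": 0, "ry": 0, "rz": 0, "jaw": 1}]}}

```text
time: 13.0
tool_pos: [379.9, -196.4, 195.4]
orientation: [0.001, 0.991, -0.131, -0.004]
contact_force: [1.4, 0.9, -0.6]
opening: 0.6
```

```bash
python3 look2.py pics/d8.png
```

```text
t 13.0 box [-141.5 -200.2  195.4] world [ 379.9 -196.4  195.4] F box [ 1.18  1.19 -0.56] open 0.6
```

View pics/d8.png

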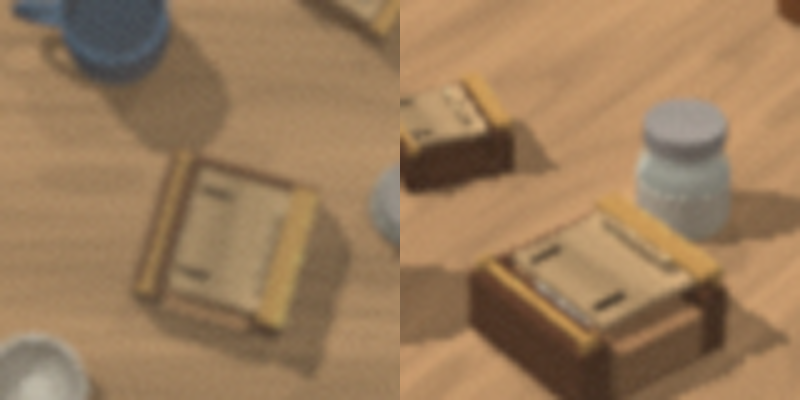

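The flap lies flat and shut under the lip (its edge is hidden beneath the brass at top pixel (290,260)). The packet's end is just showing at (210,310), and the jar, mug and ramekin are where they were. Handing in.

```bash
python3 - <<'E'
from h import *
t=capture("top");s=st()
a=cv2.imread("pics/top0.png")
for n,(u,v) in {"jar":(302,178),"ram":(226,217),"mug":(242,144),"mill":(130,215),"oil":(384,160),"spoon":(348,215)}.items():
    p=a[v-14:v+14,u-14:u+14];r=cv2.matchTemplate(t["image"][v-22:v+22,u-22:u+22],p,cv2.TM_CCOEFF_NORMED);print(n,np.array(cv2.minMaxLoc(r)[3])-8,round(r.max(),3))
print(hand_in())
E
```

```text
t 13.15 box [-140.6 -198.3  195. ] world [ 381.2 -194.8  195. ] F box [-0.05  0.15  0.57] open 0.3
jar [0 0] 0.994
ram [0 0] 0.991
mug [0 0] 0.996
mill [0 0] 0.997
oil [0 0] 0.997
spoon [ 1 -1] 0.744
the job is handed in; nothing more can be done
None
```

I pushed the packet home with the flap still open, folded the flap flat, slid it forward under the lip until it stopped, and let go. I handed the job in at about 13 s; no verdict was reported.

**Checks that passed:**
- **Packet:** it stopped against something solid at about 9 N. Its outer end then stood about 3–4 mm out of the open end, as it should when home, and it looked home in both views.
- **Flap:** the forward slide stalled at 16.7 N, within a millimetre of the predicted full-forward stop. After release, both pictures show the flap flat with its free edge under the brass lip, and the arm well clear.
- **Bystanders:** the jar, ramekin, mug, mill and oil bottle show no shift between the first and last top views.

**Checks that disagreed or were weaker:**
- **Fingertip position:** the visible fingertips end about 27–30 mm short of the stated TCP, not at it. Because of this my first push slid over the packet without moving it. I measured the offset from pictures, and pressing the flap later agreed with about 27 mm.
- **Spoon:** its final picture match was poor (0.74, about 1 px shift). The arm's overlap or shadow is the likely cause, but I did not check this; I never worked near the spoon.
- **Box position:** the two cameras disagreed by a few millimetres on where the box is. I used a compromise and relied on contact forces.

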